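# Find and seat the rocking cover of a desk connection box

### The arm

A 7-joint arm with a two-finger parallel gripper is mounted at the origin on a cart in front of the work surface, level with it; the furniture and walls round the work are solid. World frame = base frame: x ahead of the robot, y to its left, z up, the work surface at z = 0. Lengths are in m, angles in degrees, forces in N, time in s.
With the tool pointing down it reaches from about 0.4 to 0.875 m from the base axis. Payload 4.4 kg.
Tool frame: the origin (TCP) lies between the finger pads; the fingertips stand 22 mm ahead of it and the grasp point (between the pads) lies 3 mm ahead of it; z points along the fingers, y is the line along which they close (so a half turn about z gives the same grasp; the last joint's range is limited). The gripper opens to 85 mm and grips with 20 to 120 N. Pads are 22 mm wide; open, the fingers measure 114 mm over their backs; the gripper's body (76 mm by 85 mm) begins 54 mm behind the grasp point. The pads swing forward as they close: fully open they stand 13 mm farther back than shut.
Start: joints at [-78.942, 36.005, 2.206, 86.941, -1.547, 57.084, -1.146], TCP at [0.166, 0.628, 0.253] pointing down, gripper open.
Joint ranges: [-175.42, 175.42], [-21.48, 121.26], [-71.46, 75.88], [10.55, 141.38], [-63.04, 243.04], [13.31, 113.54], [-168.57, 168.57]. Speed limits (degrees/s): [147.25, 147.25, 180, 180, 180, 180, 180].

### API

Orientations are given as a 3x3 rotation matrix whose columns are the frame's x, y, z axes.
In Python, from station import ctrl, eyes gives the robot as it stands. The module is installed in compiled form; this text tells all that it offers.
- The arm moves only by the tool jog_arm, never from a script. Its argument "plan" is a list of rows, each a list of 6 numbers: the shift along the tool's x, y, z in cm, then the turn, a rotation vector about the tool's x, y, z in rad. In form: [[dx, dy, dz, rx, ry, rz], ...]. A call has 1 to 12 rows; each row is the pose to reach, as a shift and turn from the pose commanded when the call began, along the tool's axes at that moment; what a row does not reach only later rows make up. A row lasts 1/12 s, in which the tool goes at most 41.7 mm and 7.16 degrees, less where a joint would pass 70% of its speed; a pose out of reach is approached as far as the arm can. A call with a gripper value outside its range is refused whole. "grip" is the finger opening in cm, from 0 to 8.54, set as the call begins (left out, the last holds). The fingers move at their own pace and stop on an object; "grip_force" is the grip in N (left out, the last holds). Time passes only in rows, so rows that repeat a pose let the fingers close. It gives the time, the measured TCP pose, the force, the opening and the grip force at its end, in the units of the state.
- ctrl.read_state(): the state, without advancing time (a new reading comes with each control period).
- eyes.capture(name): name is "scene" or "side" or "wrist"; returns a dict with "color" (420x560x3 uint8, red, green, blue), "camera_matrix" (3x3 intrinsics, pixels), "k1" (the pictures are not rectified: a ray, as slopes to the right and down, at radius r is drawn at 1 + k1 r^2 times it, then the intrinsics apply), "rvec" (rotation vector, rad) and "tvec" (3), from world to camera coordinates, as OpenCV has them. Camera axes: x right, y down, z forward; pixel columns grow to the right and rows downward; lengths in m; the calibration is good to about 2 mm. A picture is of the moment at which its call begins. There is no depth.
- ctrl.hand_in(): hands the job in; it is judged then, once.
The state is a dict: "time_s": time; "joint_pos": joint angles; "qd": joint speeds; "joint_torque": joint torques, N m; "position": TCP position; "eef_rot": TCP orientation; "wrist_force": force on the tool from outside, world axes, zero at the start; "wrist_torque": the same for the moment, N m; "gripper_width": finger opening in m; "gripper_force": force on a finger pad.
Only numpy, scipy, OpenCV 4.12 (cv2) and the standard library are available. Lean on these libraries where they do the work, as an engineer would, in place of code of your own. Each camera call takes 0.05 s, during which the arm holds its last target. There are 200 camera calls.

### The job

One of the four square covers on the desk connection box is not clipped in: press down near an edge of the covers, one after another, until you find the one that rocks, then press that one at its middle until it is fully home and no longer rocks. Use only the fingertips: pull out or lift no cover, and leave the USB stick, the binder clip and the other things on the desk where they are.

Things in the scene. Friction and masses are not known exactly. Their poses are not given: they have to be found in the camera images.
- box: desk connection box, fixed to the desk: grey tub, aluminium deck, 196 (x) x 228 (y) x 40 mm high, turned by up to 0.75 rad about z. Origin under its centre, x away from the robot, y to the left, z up. Four square bays, 80 mm wide, centred at x +-44 mm, y +-60 mm; a 40 mm strip of deck runs between the left and right pairs. Which bay has the unclipped cover changes from run to run
- cover_0: one of four grey square covers, alike to look at, 75 x 75 mm, edges rounded 3 mm, in a bay with 2.5 mm play all round. Origin at the centre of its underside, 27 mm above the desk at the start whether sound or loose; axes along the box's, z up. A sound cover rests on a solid block and does not give. Which cover lies in which bay changes from run to run
- cover_0_top (a point): centre of the top face of cover_0, 48 to 50 mm above the desk and 8 to 10 mm above the deck at the start; the felt under the covers differs in thickness, so height does not tell the loose one
- cover_1: one of four grey square covers, alike to look at, 75 x 75 mm, edges rounded 3 mm, in a bay with 2.5 mm play all round. Origin at the centre of its underside, 27 mm above the desk at the start whether sound or loose; axes along the box's, z up. The loose cover rests on a 12 mm square clip under its middle, 5 mm above four corner pads; any of the four may be it
- cover_1_top (a point): centre of the top face of cover_1, 48 to 50 mm above the desk and 8 to 10 mm above the deck at the start; the felt under the covers differs in thickness, so height does not tell the loose one
- cover_2: one of four grey square covers, alike to look at, 75 x 75 mm, edges rounded 3 mm, in a bay with 2.5 mm play all round. Origin at the centre of its underside, 27 mm above the desk at the start whether sound or loose; axes along the box's, z up. Pressed with 1 to 2 N some 30 mm off its middle, the loose one tips about 0.17 rad, its edge sinking 5 mm (a broad fingertip 2 to 5); let go, it rocks back
- cover_2_top (a point): centre of the top face of cover_2, 48 to 50 mm above the desk and 8 to 10 mm above the deck at the start; the felt under the covers differs in thickness, so height does not tell the loose one
- cover_3: one of four grey square covers, alike to look at, 75 x 75 mm, edges rounded 3 mm, in a bay with 2.5 mm play all round. Origin at the centre of its underside, 27 mm above the desk at the start whether sound or loose; axes along the box's, z up. Pressed at its middle with 12 to 14 N, the loose one goes down 5 mm and stays; so make it rock first, off the middle
- cover_3_top (a point): centre of the top face of cover_3, 48 to 50 mm above the desk and 8 to 10 mm above the deck at the start; the felt under the covers differs in thickness, so height does not tell the loose one
- usb_stick: grey USB stick, 54 x 20 x 9 mm, lying loose on the middle strip of the box's deck, towards the back; origin at the centre of its underside; leave it alone
- binder_clip: black binder clip, 32 x 27 x 32 mm, standing loose on the middle strip of the deck, towards the front; origin at the centre of its underside; leave it alone
- cutter: yellow cutter knife, 140 mm long, 16 mm high, lying left of the box; origin under its middle; bystander. Behind it stands a fixed letter tray on legs, 180 mm high, at x 0.50 to 0.75, y -0.05 to 0.29 m: pass above it or in front of it
- keys: bunch of keys, 8 mm high, lying farther left near the front of the desk; origin under its middle; bystander
- masking_tape: roll of masking tape, 100 mm across, 25 mm high, left on the desk; origin under its centre; bystander
- scissors: scissors lying on the left of the desk, 9 mm thick; origin under the middle; bystander
There are look-alikes about, which are no part of the job. Leave any purple look-alike of the cover_2 alone. Leave any yellow look-alike of the cover_1 alone.

How it is judged (in metres and radians):
On the way, in this order (a step that is already met when the one before it is completed fails the run):
1. the loose cover has been made to rock: it is tipped by more than 0.06 rad in its bay, not lifted (((angle between cover_0's own z axis and vertical above 0.06 rad and z of cover_0 in the frame of box below 0.029 m) or (angle between cover_1's own z axis and vertical above 0.06 rad and z of cover_1 in the frame of box below 0.029 m) or (angle between cover_2's own z axis and vertical above 0.06 rad and z of cover_2 in the frame of box below 0.029 m) or (angle between cover_3's own z axis and vertical above 0.06 rad and z of cover_3 in the frame of box below 0.029 m))), for 0.1 s.
2. that cover is pressed home: its underside is more than 3.5 mm lower than at the start, and it is level (((z of cover_0 in the frame of box below 0.0235 m and angle between cover_0's own z axis and vertical below 0.03 rad) or (z of cover_1 in the frame of box below 0.0235 m and angle between cover_1's own z axis and vertical below 0.03 rad) or (z of cover_2 in the frame of box below 0.0235 m and angle between cover_2's own z axis and vertical below 0.03 rad) or (z of cover_3 in the frame of box below 0.0235 m and angle between cover_3's own z axis and vertical below 0.03 rad))), for 0.2 s.
At the end, for the whole second after the job is handed in: the loose cover is home (its underside more than 3.5 mm below where it started), and all four covers lie level within 0.03 rad in their bays, not raised by more than 2 mm, and at rest (((z of cover_0 in the frame of box below 0.0235 m and angle between cover_0's own z axis and vertical below 0.03 rad) or (z of cover_1 in the frame of box below 0.0235 m and angle between cover_1's own z axis and vertical below 0.03 rad) or (z of cover_2 in the frame of box below 0.0235 m and angle between cover_2's own z axis and vertical below 0.03 rad) or (z of cover_3 in the frame of box below 0.0235 m and angle between cover_3's own z axis and vertical below 0.03 rad)) and angle between each of cover_0, cover_1, cover_2, cover_3's own z axis and vertical below 0.03 rad and z of each of cover_0, cover_1, cover_2, cover_3 in the frame of box below 0.029 m and linear speed of each of cover_0, cover_1, cover_2, cover_3 below 0.01 m/s); the robot touches nothing.
It fails at once if a cover is lifted or pried up (its middle rises by more than 6 mm) (z of any of cover_0, cover_1, cover_2, cover_3 in the frame of box above 0.033 m).
It fails at once if a bystander (USB stick, binder clip, cutter, keys, masking tape, scissors) is moved by more than 15 mm (distance of any of usb_stick, binder_clip, cutter, keys, masking_tape, scissors from where it was at the start of the episode above 0.015 m).
It also fails if it takes over 58 s, if anything falls off the work surface, if the arm or the gripper's body presses on something with over 40 N, if the wrist force passes 120 N, or if a joint passes its speed limit or range.

## Working session

There is one attempt and no reset: what is moved stays moved. The work goes in short steps, Python scripts to look and compute and a tool call to move; the robot and the scene stay as the last step left them, time stands still between calls to the robot, and variables do not carry over. Pictures are saved under pics/ and viewed, at most 10 in all, crops included, and the job is handed in when it is done.

Besides the shell and the picture viewer there is one more tool, called after "Request:" as name([rows], argument=value, ...), one row to a line, values as JSON. jog_arm: Moves the arm, as the interface text tells. Its arguments: {"type":"object","properties":{"plan":{"type":"array"},"grip":{"type":"number"},"grip_force":{"type":"number"}},"required":["plan"]}

```bash
mkdir -p pics; cat > h.py <<'E'
import numpy as np, cv2
from station import ctrl, eyes
def ray(c,u,v):
    K=c["camera_matrix"]; k1=c["k1"]
    n=cv2.undistortPoints(np.array([[[u,v]]],float),np.array(K,float),np.array([k1,0,0,0],float))[0,0]
    R=cv2.Rodrigues(np.array(c["rvec"],float))[0]; t=np.array(c["tvec"],float).ravel()
    return -R.T@t, R.T@np.array([n[0],n[1],1.])
def onplane(c,u,v,z):
    o,d=ray(c,u,v); return o+d*(z-o[2])/d[2]
def proj(c,P):
    return cv2.projectPoints(np.array(P,float).reshape(-1,1,3),np.array(c["rvec"],float),np.array(c["tvec"],float),np.array(c["camera_matrix"],float),np.array([c["k1"],0,0,0],float))[0][:,0]
def snap(n,f):
    c=eyes.capture(n); cv2.imwrite(f"pics/{f}.png",c["color"][:,:,::-1]); np.save(f"pics/{f}.npy",c,allow_pickle=True); return c
def load(f): return np.load(f"pics/{f}.npy",allow_pickle=True).item()
E
python3 - <<'E'
from h import *
ims=[]
for n in("scene","side"):
    c=snap(n,n+"0"); print(n,ray(c,280,210))
s=ctrl.read_state(); print(s["time_s"],s["position"],s["eef_rot"],s["wrist_force"])
E
```

```text
scene (array([ 0.01303013, -0.95231256,  0.63754362]), array([ 0.45493259,  0.76339523, -0.45866589]))
side (array([-0.02231537,  1.24277059,  0.77783155]), array([ 0.36810897, -0.81761964, -0.44301674]))
0.1 [0.16618982 0.62784391 0.25247854] [[-9.66700470e-01  2.55910213e-01 -4.06504133e-04]
 [ 2.55910533e-01  9.66699005e-01 -1.68325891e-03]
 [-3.77960051e-05 -1.73123587e-03 -9.99998501e-01]] [-0.06088344 -0.22466148  0.06415877]
```

View pics/scene0.png

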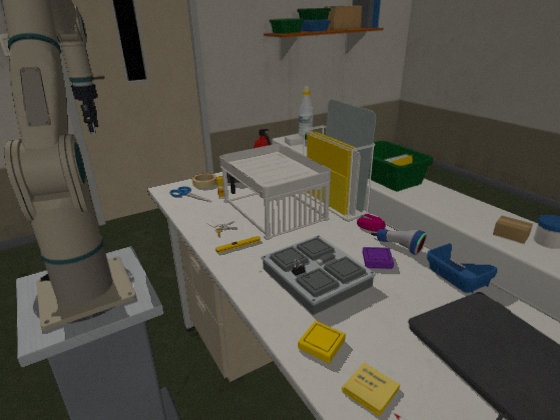

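View pics/side0.png

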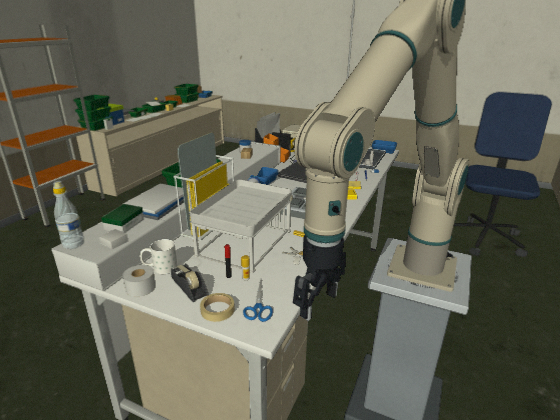

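The scene view shows the box around (318,270) with four covers. The clip is at (298,267), with the USB stick further back, and the cutter at (238,243). In the side view the tray hides the box. I'll zoom in on the box.

```bash
python3 - <<'E'
from h import *
c=load("scene0")
for u,v in [(318,270),(262,268),(325,305),(373,280),(313,237)]: print(u,v,onplane(c,u,v,.04).round(3))
im=c["color"][225:315,250:385,::-1]
cv2.imwrite("pics/crop0.png",cv2.resize(im,None,fx=5.9,fy=5.9,interpolation=cv2.INTER_CUBIC))
E
```

```text
318 270 [ 0.514 -0.293  0.04 ]
262 268 [ 0.399 -0.21   0.04 ]
325 305 [ 0.45  -0.408  0.04 ]
373 280 [ 0.602 -0.397  0.04 ]
313 237 [ 0.597 -0.156  0.04 ]
```

View pics/crop0.png

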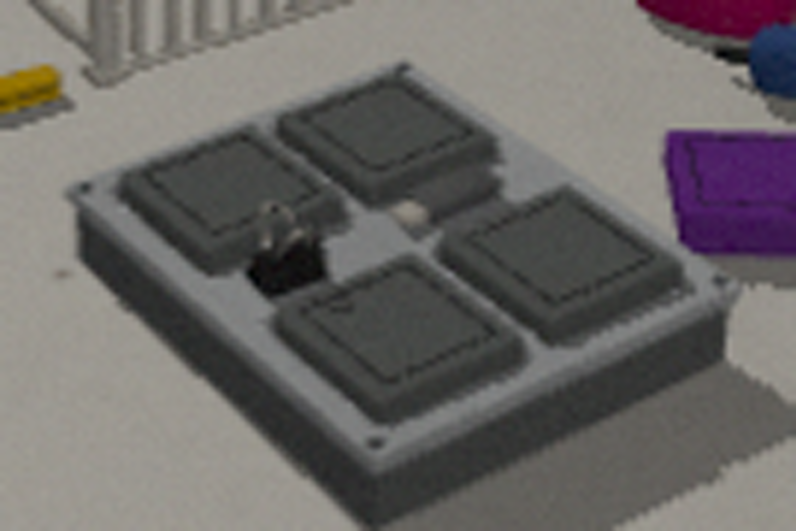

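The crop shows the deck corners at about (68,192), (405,64), (738,290) and (375,468). The clip is at (288,265) near the front, and the USB stick at (440,200) towards the back. Next I'll fit the box pose.

```bash
python3 - <<'E'
from h import *
c=load("scene0")
crop=np.array([[68,192],[405,64],[738,290],[375,466]],float)
px=(crop+.5)/5.9-.5+[250,225]
P=np.array([onplane(c,u,v,.04) for u,v in px])
print(P.round(4)); print([np.linalg.norm(P[i]-P[(i+1)%4]).round(4) for i in range(4)])
# model: left-front, left-back, right-back, right-front
M=np.array([[-98,114],[98,114],[98,-114],[-98,-114]])/1000
A=P[:,:2]; H=(M).T@(A-A.mean(0)); th=np.arctan2(H[0,1]-H[1,0],H[0,0]+H[1,1])
R=np.array([[np.cos(th),-np.sin(th)],[np.sin(th),np.cos(th)]]); ctr=A.mean(0)
print("th",th,"ctr",ctr,"res",(M@R.T+ctr-A).round(4))
for n,b in dict(FL=(-44,60),BL=(44,60),FR=(-44,-60),BR=(44,-60)).items(): 
    w=R@(np.array(b)/1000)+ctr; print(n,w.round(4),np.hypot(*w).round(3))
# cover tops check: dashed-square / outline corners of cover tops at z .049 
for n,q in dict(FL=[(122,182),(252,127),(345,207),(210,262)]).items():
  pass
for n,q in dict(stick=(440,200),clip=(288,292),cutterR=(60,85)).items():
  u,v=(np.array(q)+.5)/5.9-.5+[250,225]; w=onplane(c,u,v,.04 if n!="cutterR" else .016); print(n,w,"box:",(R.T@(w[:2]-ctr)).round(4))
E
```

```text
[[ 0.4205 -0.1651  0.04  ]
 [ 0.6151 -0.1567  0.04  ]
 [ 0.6233 -0.3808  0.04  ]
 [ 0.43   -0.39    0.04  ]]
[np.float64(0.1947), np.float64(0.2242), np.float64(0.1935), np.float64(0.2252)]
th 0.04194659521079168 ctr [ 0.52222074 -0.27315615] res [[-0.001   0.0017]
 [ 0.0003  0.0016]
 [ 0.0016 -0.0022]
 [-0.0009 -0.0011]]
FL [ 0.4757 -0.2151] 0.522
BL [ 0.5637 -0.2114] 0.602
FR [ 0.4808 -0.3349] 0.586
BR [ 0.5687 -0.3313] 0.658
stick [ 0.55828638 -0.26064817  0.04      ] box: [0.0366 0.011 ]
clip [ 0.46292798 -0.2810828   0.04      ] box: [-0.0596 -0.0054]
cutterR [ 0.48002486 -0.046679    0.016     ] box: [-0.0327  0.228 ]
```

```bash
cat >> h.py <<'E'
from scipy.spatial.transform import Rotation as Ro
TH=0.042; CT=np.array([0.5222,-0.2732])
def bw(x,y):
    c,s=np.cos(TH),np.sin(TH); return CT+np.array([c*x-s*y,s*x+c*y])
def Rgoal(a): # tool x at world azimuth a (rad), z down
    x=np.array([np.cos(a),np.sin(a),0]); z=np.array([0,0,-1.]); return np.c_[x,np.cross(z,x),z]
def rel(target,a=TH+np.pi/2):
    s=ctrl.read_state(); R=np.array(s["eef_rot"]); p=np.array(s["position"])
    return np.r_[R.T@(np.array(target)-p)*100, Ro.from_matrix(R.T@Rgoal(a)).as_rotvec()].round(3)
E
python3 - <<'E'
from h import *
print(rel((.40,.15,.30)), rel((.5,-.25,.30)))
E
```

```text
[-3.4831e+01 -4.0218e+01 -4.6810e+00 -1.0000e-03  1.0000e-03  1.2700e+00] [-5.4735e+01 -7.6327e+01 -4.6180e+00 -1.0000e-03  1.0000e-03  1.2700e+00]
```

Request:
jog_arm([
  [-2.5,-3,-4.7,0,0,0.1],
  [-5,-6,-4.7,0,0,0.2],
  [-8,-9,-4.7,0,0,0.3],
  [-11,-12.5,-4.7,0,0,0.4],
  [-14,-16,-4.7,0,0,0.5],
  [-17,-19.5,-4.7,0,0,0.6],
  [-20,-23,-4.7,0,0,0.7],
  [-23,-26.5,-4.7,0,0,0.8],
  [-26,-30,-4.7,0,0,0.9],
  [-29,-33.5,-4.7,0,0,1.0],
  [-32,-37,-4.7,0,0,1.1],
  [-34.8,-40.2,-4.7,0,0,1.2],
], grip=0)

```text
time_s: 1.1
position: [0.3787, 0.1924, 0.3003]
eef_rot: [[-0.107, 0.994, -0.0], [0.994, 0.107, 0.0], [0.0, -0.0, -1.0]]
wrist_force: [2.4, 0.2, 0.3]
gripper_width: -0.0001
gripper_force: 0.0
```

```bash
python3 - <<'E'
from h import *
s=ctrl.read_state(); print(s["time_s"],s["position"],s["joint_pos"],s["wrist_force"],s["gripper_width"])
print(rel((.5,-.25,.30)))
E
```

```text
1.1 [0.37867754 0.1924034  0.30033356] [-51.35315327  15.12680855  26.13538086 117.46293149  -8.7599059
  49.22787074 -14.10088415] [2.36690249 0.23171887 0.2863175 ] -6.868899343444598e-05
[-4.5287e+01  7.3140e+00  1.6000e-02 -0.0000e+00 -0.0000e+00  6.6000e-02]
```

Request:
jog_arm([
  [-3.5,0.7,0,0,0,0.02],
  [-7,1.4,0,0,0,0.04],
  [-10.5,2.1,0,0,0,0.06],
  [-14,2.8,0,0,0,0.06],
  [-18,3.5,0,0,0,0.06],
  [-22,4.2,0,0,0,0.06],
  [-26,5,0,0,0,0.06],
  [-30,5.5,0,0,0,0.06],
  [-34,6,0,0,0,0.06],
  [-38,6.5,0,0,0,0.06],
  [-41,6.5,0,0,0,0.06],
  [-41,6.5,0,0,0,0.06],
])

```text
time_s: 2.1
position: [0.4882, -0.2138, 0.3005]
eef_rot: [[-0.043, 0.999, 0.001], [0.999, 0.043, -0.006], [-0.006, 0.0, -1.0]]
wrist_force: [-1.5, -1.3, 0.3]
gripper_width: 0.0002
gripper_force: 0.0
```

```bash
python3 - <<'E'
from h import *
c=snap("wrist","w1"); snap("scene","s1")
s=ctrl.read_state(); print(s["time_s"],s["position"],s["joint_pos"],s["wrist_force"],s["eef_rot"])
print(ray(c,280,210))
Q=[[*bw(x,y),.04] for x,y in [(-.098,.114),(.098,.114),(.098,-.114),(-.098,-.114)]]
print(proj(c,Q).round(1))
E
```

```text
2.2 [ 0.48827397 -0.20697401  0.29977434] [ -1.42662703  25.69022526  31.33495115 103.12914663 -15.82007758
  55.64337476  39.2208715 ] [ 0.01454482  0.47864483 -1.00185366] [[-4.87507232e-02  9.98810170e-01 -1.26975767e-03]
 [ 9.98810939e-01  4.87510320e-02  2.13347270e-04]
 [ 2.74995420e-04 -1.25784702e-03 -9.99999171e-01]]
(array([ 0.48426519, -0.13762242,  0.42117739]), array([ 0.01428126, -0.30296171, -0.95291529]))
[[224.3 131.3]
 [388.9 131.5]
 [371.9 297.8]
 [232.7 297.7]]
```

View pics/w1.png

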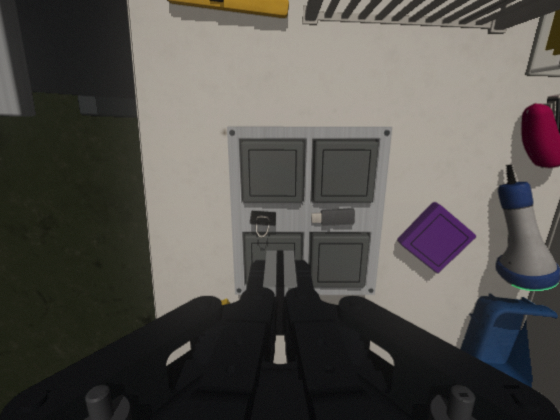

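The wrist view shows the deck corners at about (230,129), (390,129), (375,296) and (236,296), 3 px off the prediction. The cover centres are at FL (274,172), BL (345,172) and BR (340,260). I'll triangulate these with the scene view.

```bash
python3 - <<'E'
from h import *
s=load("scene0");w=load("w1")
for n,a,b in [("FL",(227,184),(273.5,172)),("BL",(381,130),(345,172)),("BR",(557,250),(340,260))]:
    u=(np.array(a)+.5)/5.9-.5+[250,225]
    o1,d1=ray(s,*u);o2,d2=ray(w,*b); t=np.linalg.lstsq(np.c_[d1,-d2],o2-o1,rcond=None)[0]
    p,q=o1+t[0]*d1,o2+t[1]*d2; print(n,((p+q)/2).round(4),"gap",np.linalg.norm(p-q).round(4),"wrist@.049",onplane(w,*b,.049).round(4))
P=np.array([onplane(w,*q,.04) for q in [(228,127.5),(391.5,127.5),(375.5,297),(236,297)]]);print(P.round(4),P.mean(0))
CT+=[.001,.001]
for n,(x,y) in dict(FL=(-.044,.06),BL=(.044,.06),FR=(-.044,-.06),BR=(.044,-.06)).items(): print(n,bw(x,y).round(4), rel((*bw(x,y+np.sign(y)*.029),.085)))
E
```

```text
FL [ 0.4794 -0.2081  0.0475] gap 0.0012 wrist@.049 [ 0.4799 -0.2081  0.049 ]
BL [ 0.5666 -0.2049  0.0444] gap 0.0014 wrist@.049 [ 0.5662 -0.2044  0.049 ]
BR [ 0.5729 -0.3237  0.0452] gap 0.0 wrist@.049 [ 0.572  -0.3218  0.049 ]
[[ 0.4239 -0.1588  0.04  ]
 [ 0.6177 -0.1505  0.04  ]
 [ 0.6298 -0.3814  0.04  ]
 [ 0.4337 -0.3898  0.04  ]] [ 0.52626467 -0.2701493   0.04      ]
FL [ 0.4767 -0.2141] [ 2.239e+00 -1.142e+00  2.148e+01 -1.000e-03 -0.000e+00  7.000e-03]
BL [ 0.5646 -0.2104] [ 2.1790e+00  7.6580e+00  2.1468e+01 -1.0000e-03 -0.0000e+00  7.0000e-03]
FR [ 0.4818 -0.334 ] [-1.5561e+01 -1.2630e+00  2.1475e+01 -1.0000e-03 -0.0000e+00  7.0000e-03]
BR [ 0.5697 -0.3303] [-1.5621e+01  7.5370e+00  2.1464e+01 -1.0000e-03 -0.0000e+00  7.0000e-03]
```

Request:
jog_arm([
  [0.5,-0.2,3.5,0,0,0.007],
  [1.5,-0.5,7,0,0,0.007],
  [2.4,-1,10,0,0,0.007],
  [2.4,-1,13,0,0,0.007],
  [2.4,-1,15,0,0,0.007],
  [2.4,-1,16,0,0,0.007],
  [2.4,-1,16,0,0,0.007],
  [2.4,-1,16,0,0,0.007],
  [2.4,-1,16,0,0,0.007],
])

```text
time_s: 2.95
position: [0.4786, -0.1824, 0.1415]
eef_rot: [[-0.046, 0.999, 0.002], [0.999, 0.046, -0.001], [-0.001, 0.002, -1.0]]
wrist_force: [0.2, -0.8, 0.2]
gripper_width: 0.0
gripper_force: 0.0
```

```bash
python3 - <<'E'
from h import *
c=snap("wrist","w2"); snap("scene","s2")
s=ctrl.read_state(); print(s["time_s"],s["position"],s["wrist_force"])
CT+=[.0028,.0032]
Q=[[*bw(x,y),.04] for x,y in [(-.098,.114),(.098,.114),(.098,-.114),(-.098,-.114)]]
print(proj(c,Q).round(1)); print("tip",proj(c,[s["position"]-np.array([0,0,.022])]))
E
```

```text
3.05 [ 0.47863846 -0.18259686  0.14163742] [-0.11811703  1.00209909  0.6207442 ]
[[204.8 185.7]
 [472.4 186.5]
 [428.1 421.9]
 [220.7 421.6]]
tip [[280.91826654 268.23146038]]
```

View pics/w2.png

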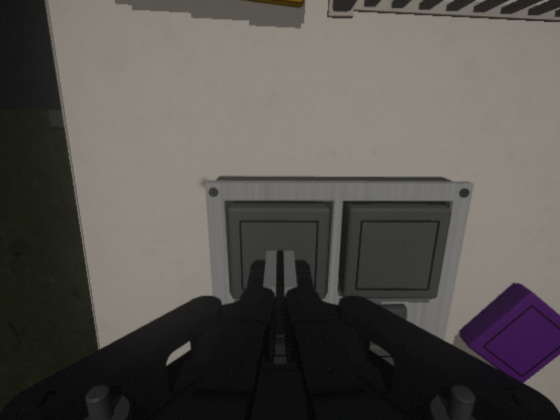

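The wrist view has the back-left and front-left covers near (395,250) and (278,250), with deck corners at (207,182) and (472,182). That puts the box centre near (0.5255,-0.268), and the fingertip is over FL, 27 mm outward of its middle. Descending now.

Request:
jog_arm([
  [0.1,0,2.5,0,0,0],
  [0.1,0,4.5,0,0,0],
  [0.1,0,6,0,0,0],
  [0.1,0,6.5,0,0,0],
  [0.1,0,6.6,0,0,0],
  [0.1,0,6.6,0,0,0],
  [0.1,0,6.6,0,0,0],
])

```text
time_s: 3.63
position: [0.4784, -0.1818, 0.0753]
eef_rot: [[-0.045, 0.999, 0.002], [0.999, 0.045, -0.001], [-0.001, 0.002, -1.0]]
wrist_force: [-0.2, 0.3, -0.5]
gripper_width: -0.0001
gripper_force: 0.0
```

Request:
jog_arm([
  [0,0,0.1,0,0,0],
  [0,0,0.2,0,0,0],
  [0,0,0.3,0,0,0],
  [0,0,0.3,0,0,0],
])

```text
time_s: 3.97
position: [0.4781, -0.1815, 0.0721]
eef_rot: [[-0.045, 0.999, 0.001], [0.999, 0.045, 0.0], [-0.0, 0.001, -1.0]]
wrist_force: [-0.6, 0.3, 7.4]
gripper_width: -0.0
gripper_force: 3.4
```

Request:
jog_arm([
  [0,0,0.1,0,0,0],
  [0,0,0.2,0,0,0],
  [0,0,0.2,0,0,0],
])

```text
time_s: 4.22
position: [0.4781, -0.1815, 0.0719]
eef_rot: [[-0.045, 0.999, 0.002], [0.999, 0.045, 0.001], [0.001, 0.002, -1.0]]
wrist_force: [-4.0, 3.3, 28.0]
gripper_width: 0.0005
gripper_force: 13.6
```

FL did not move under 28 N, so it is sound. Next is BL.

Request:
jog_arm([
  [0,0,-1.5,0,0,0],
  [0,1,-2.0,0,0,0],
  [0,4,-2.0,0,0,0],
  [0,7,-2.0,0,0,0],
  [0,8.8,-1.5,0,0,0],
  [0,8.8,-0.8,0,0,0],
  [0,8.8,-0.6,0,0,0],
  [0,8.8,-0.5,0,0,0],
  [0,8.8,-0.5,0,0,0],
  [0,8.8,-0.5,0,0,0],
])

```text
time_s: 5.05
position: [0.5644, -0.1778, 0.0744]
eef_rot: [[-0.044, 0.999, -0.001], [0.999, 0.044, 0.0], [0.0, -0.001, -1.0]]
wrist_force: [-0.6, 0.2, -0.4]
gripper_width: -0.0
gripper_force: 0.0
```

Request:
jog_arm([
  [0,0,0.1,0,0,0],
  [0,0,0.2,0,0,0],
  [0,0,0.3,0,0,0],
  [0,0,0.3,0,0,0],
])

```text
time_s: 5.38
position: [0.5654, -0.1774, 0.0712]
eef_rot: [[-0.045, 0.999, -0.0], [0.999, 0.045, 0.0], [0.0, -0.0, -1.0]]
wrist_force: [-0.0, -0.9, -0.0]
gripper_width: 0.0003
gripper_force: 0.0
```

Request:
jog_arm([
  [0,0,0.1,0,0,0],
  [0,0,0.2,0,0,0],
  [0,0,0.2,0,0,0],
])

```text
time_s: 5.63
position: [0.5655, -0.1775, 0.0711]
eef_rot: [[-0.045, 0.999, 0.0], [0.999, 0.045, 0.001], [0.001, 0.001, -1.0]]
wrist_force: [-3.3, 1.6, 15.0]
gripper_width: 0.0
gripper_force: 7.5
```

BL is also sound. Next is BR.

Request:
jog_arm([
  [0,0,-2,0,0,0],
  [-2,0,-4.0,0,0,0],
  [-6,0,-4.0,0,0,0],
  [-10,0,-4.0,0,0,0],
  [-14,0,-4,0,0,0],
  [-17.5,0,-3.5,0,0,0],
  [-17.5,0,-2,0,0,0],
  [-17.5,0,-0.8,0,0,0],
  [-17.5,0,-0.5,0,0,0],
  [-17.5,0,-0.5,0,0,0],
  [-17.5,0,-0.5,0,0,0],
])

```text
time_s: 6.55
position: [0.574, -0.3503, 0.0741]
eef_rot: [[-0.047, 0.999, -0.0], [0.999, 0.047, 0.001], [0.001, -0.0, -1.0]]
wrist_force: [-0.3, 0.5, -0.4]
gripper_width: 0.0001
gripper_force: 0.0
```

Request:
jog_arm([
  [0,0,0.1,0,0,0],
  [0,0,0.2,0,0,0],
  [0,0,0.3,0,0,0],
  [0,0,0.3,0,0,0],
])

```text
time_s: 6.88
position: [0.5736, -0.3519, 0.0715]
eef_rot: [[-0.045, 0.999, 0.0], [0.999, 0.045, -0.0], [-0.0, 0.0, -1.0]]
wrist_force: [-0.2, -0.1, 0.1]
gripper_width: -0.0
gripper_force: 0.0
```

Request:
jog_arm([
  [0,0,0.1,0,0,0],
  [0,0,0.2,0,0,0],
  [0,0,0.2,0,0,0],
])

```text
time_s: 7.13
position: [0.5737, -0.3536, 0.0699]
eef_rot: [[-0.044, 0.999, 0.001], [0.999, 0.044, -0.002], [-0.002, 0.001, -1.0]]
wrist_force: [1.0, -2.5, 2.3]
gripper_width: -0.0002
gripper_force: 1.6
```

Request:
jog_arm([
  [0,0,0.1,0,0,0],
  [0,0,0.1,0,0,0],
  [0,0,0.1,0,0,0],
])

```text
time_s: 7.38
position: [0.5738, -0.3542, 0.0692]
eef_rot: [[-0.044, 0.999, 0.002], [0.999, 0.044, -0.003], [-0.003, 0.002, -1.0]]
wrist_force: [-0.1, -3.3, 5.3]
gripper_width: -0.0001
gripper_force: 2.9
```

Request:
jog_arm([
  [0,0,0.1,0,0,0],
  [0,0,0.1,0,0,0],
  [0,0,0.1,0,0,0],
])

```text
time_s: 7.63
position: [0.5739, -0.355, 0.0685]
eef_rot: [[-0.044, 0.999, 0.002], [0.999, 0.044, -0.004], [-0.004, 0.002, -1.0]]
wrist_force: [-0.5, -5.1, 5.4]
gripper_width: 0.0005
gripper_force: 3.4
```

Request:
jog_arm([
  [0,0,0.1,0,0,0],
  [0,0,0.1,0,0,0],
  [0,0,0.1,0,0,0],
])

```text
time_s: 7.88
position: [0.5739, -0.3552, 0.0683]
eef_rot: [[-0.044, 0.999, 0.003], [0.999, 0.044, -0.005], [-0.005, 0.002, -1.0]]
wrist_force: [-1.2, -3.9, 10.4]
gripper_width: -0.0003
gripper_force: 5.3
```

```bash
python3 - <<'E'
from h import *
c=snap("scene","s3"); snap("wrist","w3")
im=c["color"][225:315,250:385,::-1]; a=load("s1")["color"][225:315,250:385,::-1]
w=load("w3")["color"][:,:,::-1]
f=lambda i,k:cv2.resize(i,None,fx=k,fy=k,interpolation=cv2.INTER_CUBIC)
A=np.vstack([f(a,2.9),f(im,2.9)]);W=cv2.resize(w,(400,A.shape[0]))
cv2.imwrite("pics/cmp3.png",np.hstack([A,W])); print(ctrl.read_state()["wrist_force"],ctrl.read_state()["position"])
E
```

```text
[-0.68299799 -4.19199556  9.81437587] [ 0.5738879  -0.35520255  0.06825694]
```

View pics/cmp3.png

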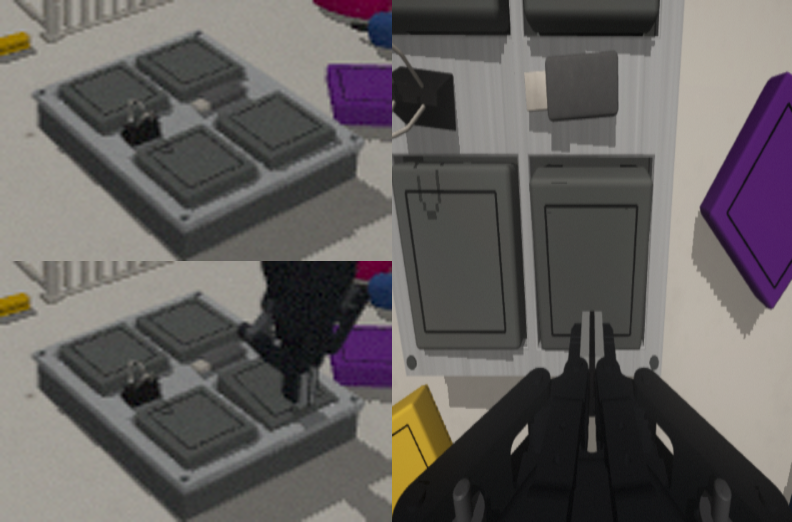

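The views show the BR cover clearly tipped: its inner edge is raised in the wrist view and its outer edge sunk under the fingertip. It is the loose one. I'll release it and hover over its middle.

Request:
jog_arm([
  [0,0,-0.3,0,0,0],
  [0,0,-0.6,0,0,0],
  [0,0,-1,0,0,0],
  [0,0,-1.5,0,0,0],
  [1.3,0,-1.5,0,0,0],
  [2.6,0,-1.5,0,0,0],
  [2.6,0,-1.5,0,0,0],
  [2.6,0,-1.5,0,0,0],
  [2.6,0,-1.5,0,0,0],
  [2.6,0,-1.5,0,0,0],
])

```text
time_s: 8.82
position: [0.5721, -0.3267, 0.0812]
eef_rot: [[-0.045, 0.999, -0.0], [0.999, 0.045, -0.001], [-0.001, -0.0, -1.0]]
wrist_force: [0.3, 0.1, -0.3]
gripper_width: -0.0002
gripper_force: 0.0
```

```bash
python3 - <<'E'
from h import *
c=snap("wrist","w4"); snap("scene","s4"); s=ctrl.read_state(); p=s["position"]; print(p,s["wrist_force"])
w=c["color"][:,:,::-1].copy()
print(proj(c,[p-np.array([0,0,.022]),p-np.array([0,0,.0325])]))
cv2.imwrite("pics/w4v.png",w)
E
```

```text
[ 0.57204393 -0.32692022  0.08121997] [0.4109295  0.23504778 0.29918642]
[[280.80953404 268.08059684]
 [280.74744412 258.86746756]]
```

View pics/w4v.png

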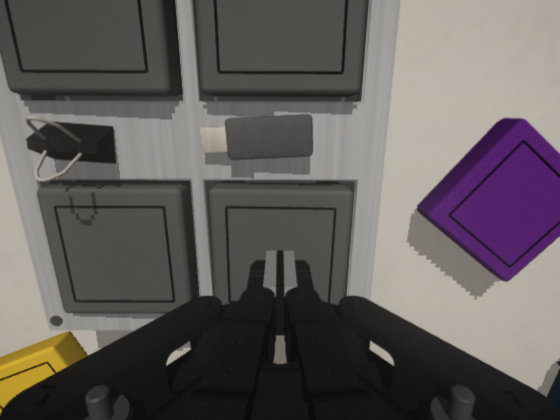

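```bash
python3 - <<'E'
from h import *
c=load("w4")
for q in [(281,207),(281,184),(227,207),(336,207),(120,205),(125,302)]: print(q,onplane(c,*q,.049).round(4))
E
```

```text
(281, 207) [ 0.5708 -0.2974  0.049 ]
(281, 184) [ 0.5703 -0.2854  0.049 ]
(227, 207) [ 0.5431 -0.2987  0.049 ]
(336, 207) [ 0.5991 -0.2962  0.049 ]
(120, 205) [ 0.4882 -0.3001  0.049 ]
(125, 302) [ 0.485  -0.3576  0.049 ]
```

The middle is about 1 mm off from the fingertip, so I'll correct that and press.

Request:
jog_arm([
  [0.1,-0.1,0.3,0,0,0],
  [0.1,-0.1,0.6,0,0,0],
  [0.1,-0.1,0.8,0,0,0],
  [0.1,-0.1,0.9,0,0,0],
  [0.1,-0.1,1,0,0,0],
  [0.1,-0.1,1.1,0,0,0],
  [0.1,-0.1,1.1,0,0,0],
])

```text
time_s: 9.5
position: [0.5712, -0.3254, 0.0711]
eef_rot: [[-0.045, 0.999, 0.0], [0.999, 0.045, 0.0], [0.0, 0.0, -1.0]]
wrist_force: [-1.0, 1.4, 5.7]
gripper_width: -0.0001
gripper_force: 2.9
```

Request:
jog_arm([
  [0,0,0.05,0,0,0],
  [0,0,0.1,0,0,0],
  [0,0,0.15,0,0,0],
  [0,0,0.2,0,0,0],
  [0,0,0.2,0,0,0],
])

```text
time_s: 9.92
position: [0.5712, -0.3254, 0.0698]
eef_rot: [[-0.045, 0.999, 0.001], [0.999, 0.045, 0.0], [0.0, 0.001, -1.0]]
wrist_force: [-2.6, 2.7, 10.0]
gripper_width: 0.0004
gripper_force: 4.9
```

Request:
jog_arm([
  [0,0,0.05,0,0,0],
  [0,0,0.1,0,0,0],
  [0,0,0.15,0,0,0],
  [0,0,0.2,0,0,0],
  [0,0,0.2,0,0,0],
])

```text
time_s: 10.33
position: [0.5712, -0.3255, 0.0678]
eef_rot: [[-0.045, 0.999, 0.0], [0.999, 0.045, 0.0], [0.0, 0.001, -1.0]]
wrist_force: [-2.8, 1.7, 10.6]
gripper_width: 0.0003
gripper_force: 5.0
```

It is going down (3.3 mm so far). I'll keep pressing.

Request:
jog_arm([
  [0,0,0.05,0,0,0],
  [0,0,0.1,0,0,0],
  [0,0,0.15,0,0,0],
  [0,0,0.2,0,0,0],
  [0,0,0.2,0,0,0],
])

```text
time_s: 10.75
position: [0.5711, -0.3253, 0.0661]
eef_rot: [[-0.045, 0.999, 0.0], [0.999, 0.045, 0.001], [0.001, 0.0, -1.0]]
wrist_force: [-3.5, 2.5, 12.2]
gripper_width: -0.0
gripper_force: 6.3
```

Request:
jog_arm([
  [0,0,0.05,0,0,0],
  [0,0,0.1,0,0,0],
  [0,0,0.15,0,0,0],
  [0,0,0.2,0,0,0],
  [0,0,0.2,0,0,0],
])

```text
time_s: 11.17
position: [0.5711, -0.3254, 0.066]
eef_rot: [[-0.045, 0.999, 0.001], [0.999, 0.045, 0.001], [0.001, 0.001, -1.0]]
wrist_force: [-6.9, 5.1, 25.0]
gripper_width: -0.0
gripper_force: 12.5
```

It bottomed out at 5.1 mm of travel with 25 N. I'll release, then press near the edge to confirm it no longer rocks.

Request:
jog_arm([
  [0,0,-0.4,0,0,0],
  [0,0,-1.4,0,0,0],
  [-1.4,0,-1.4,0,0,0],
  [-2.7,0,-1.4,0,0,0],
  [-2.7,0,-1,0,0,0],
  [-2.7,0,-0.6,0,0,0],
  [-2.7,0,-0.4,0,0,0],
  [-2.7,0,-0.3,0,0,0],
  [-2.7,0,-0.2,0,0,0],
  [-2.7,0,-0.2,0,0,0],
  [-2.7,0,-0.2,0,0,0],
])

```text
time_s: 12.08
position: [0.5716, -0.3534, 0.0661]
eef_rot: [[-0.044, 0.999, -0.001], [0.999, 0.044, -0.001], [-0.001, -0.001, -1.0]]
wrist_force: [-5.7, 1.4, 16.6]
gripper_width: 0.0
gripper_force: 8.3
```

Request:
jog_arm([
  [0,0,-1,0,0,0],
  [0,0,-4,0,0,0],
  [0,0,-8,0,0,0],
  [0,0,-10,0,0,0],
  [0,0,-10,0,0,0],
  [0,0,-10,0,0,0],
  [0,0,-10,0,0,0],
  [0,0,-10,0,0,0],
])

```text
time_s: 12.75
position: [0.5717, -0.3512, 0.1624]
eef_rot: [[-0.045, 0.999, -0.003], [0.999, 0.045, 0.002], [0.002, -0.003, -1.0]]
wrist_force: [-0.2, 0.8, -0.4]
gripper_width: 0.0003
gripper_force: 0.0
```

```bash
python3 - <<'E'
from h import *
c=snap("wrist","w5"); w=c["color"][:,:,::-1]; im=snap("scene","s5")["color"][225:315,250:385,::-1]
f=cv2.resize(im,None,fx=2.9,fy=2.9); cv2.imwrite("pics/f5.png",np.hstack([f,cv2.resize(w,(348,261))]))
s=ctrl.read_state(); print(s["time_s"],s["position"],s["wrist_force"])
E
```

```text
12.85 [ 0.57173921 -0.35159681  0.1625926 ] [ 0.03105935 -0.31964012 -0.28303027]
```

View pics/f5.png

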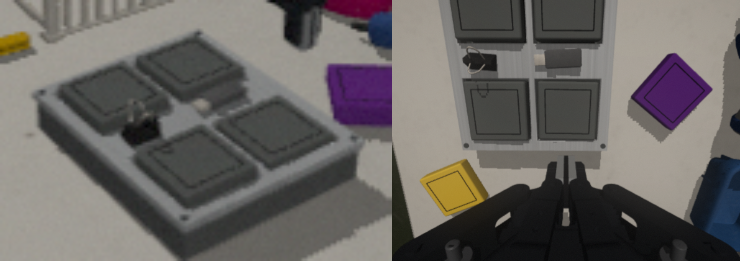

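The pictures show the back-right cover level and lower than the others. The clip and USB stick haven't moved, and the arm is clear. The edge press held at 16.6 N with no give.

```bash
python3 -c "
from station import ctrl; print(ctrl.hand_in())"
```

```text
the job is handed in; nothing more can be done
None
```

The back-right cover was the loose one: I rocked it, pressed it fully home (5 mm down, and it no longer rocks at the edge), and handed the job in with the clip and USB stick unmoved; no verdict came back.

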